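# Zero the bench comparator on its master and hold the plunger lifted

### The arm

A 7-joint arm with a two-finger parallel gripper is mounted at the origin on a cart in front of the work surface, level with it; the furniture and walls round the work are solid. World frame = base frame: x ahead of the robot, y to its left, z up, the work surface at z = 0. Lengths are in mm, angles in rad, forces in N, time in s.
With the tool pointing down it reaches from about 400 to 875 mm from the base axis. Payload 4.4 kg.
Tool frame: the origin (TCP) lies on the centre line of the jaws, within the pads' length; the fingertips stand 25 mm ahead of it and the grasp point (between the pads) lies 6 mm ahead of it (ctrl.finger_overhang is the distance from the TCP to the fingertips, in mm); z points along the fingers, y is the line along which they close (so a half turn about z gives the same grasp; the last joint's range is limited). The gripper opens to 85 mm and grips with 20 to 120 N. Pads are 22 mm wide; open, the fingers measure 114 mm over their backs; the gripper's body (76 mm by 85 mm) begins 54 mm behind the grasp point. The pads swing forward as they close: fully open they stand 13 mm farther back than shut.
Start: joints at [-1.39, 0.628, 0.038, 1.517, -0.027, 0.996, -0.02], TCP at [158.772, 630.324, 256.313] pointing down, gripper open.
Joint ranges: [-3.06, 3.06], [-0.37, 2.12], [-1.25, 1.32], [0.18, 2.47], [-1.1, 4.24], [0.23, 1.98], [-2.94, 2.94]. Speed limits (rad/s): [2.57, 2.57, 3.14, 3.14, 3.14, 3.14, 3.14].

### API

Orientations are given as [roll, pitch, yaw] about the fixed x, y, z axes, in that order (R = Rz(yaw) Ry(pitch) Rx(roll)).
In Python, from cell import ctrl gives the robot as it stands. The module is installed in compiled form; this text tells all that it offers.
- The arm moves only by the tool play_rows, never from a script. Its argument "targets" is a list of rows, each a list of 5 numbers: the closure, from 0 (fully open) to 1 (shut), then the shift along the tool's x, y, z in cm, then the turn about the tool's z in degrees. In form: [[gripper, dx, dy, dz, spin], ...]. A call has 1 to 10 rows; each row is the pose to reach, as a shift and turn from the pose commanded when the call began, along the tool's axes at that moment; what a row does not reach only later rows make up. A row lasts 1/10 s, in which the tool goes at most 50 mm and 8.59 degrees, less where a joint would pass 70% of its speed; a pose out of reach is approached as far as the arm can. A call with a gripper value outside its range is refused whole. The fingers move at their own pace and stop on an object; the grip force is fixed at half the most. Time passes only in rows, so rows that repeat a pose let the fingers close. It gives the time, the measured TCP pose, the force, the opening and the grip force at its end, in the units of the state.
- ctrl.read_state(): the state, without advancing time (a new reading comes with each control period).
- ctrl.get_image(name): name is "side" or "top"; returns (picture, depth): 480x640x3 uint8, red, green, blue; 480x640 float32, mm along the optical axis (not along the pixel's ray), 0 where there is no reading.
- ctrl.calibration(name): a dict with "vfov" (degrees; the focal length in pixels is half the picture's height over the tangent of half this angle, whatever the lens; pixels are square), "cx", "cy" (the principal point, pixels), "extrinsics" (4x4, takes a point from camera to world coordinates). Camera axes: x right, y down, z forward; pixel columns grow to the right and rows downward; lengths in mm; the calibration is good to about 2 mm. A picture is of the moment at which its call begins. calibration takes no time and is no camera call.
- ctrl.finish_job(): hands the job in; it is judged then, once.
Trained networks look in the newest picture that a camera, given by its name, has taken for a name from the list of things; names that differ only in an ending like _2 or _b are one class to them, and where a whole thing is asked for, a point or a joint stands for the part that bears it (a point fixed in the world has none). Each returns a list of dicts, best first, with "confidence" (0 to 1); they miss things now and then, are a little off and sometimes report something else, mostly with a low value. They report only what shows in the picture. A call takes as long as a camera call. They do not tell look-alikes from the thing itself.
- ctrl.search_frame(camera, name): "bbox" ([left, top, right, bottom] in pixels, round what is visible of it).
- ctrl.trace(camera, name): "pixels" (480x640 bool, what is visible of it) and "bbox" ([left, top, right, bottom] in pixels, round what is visible of it).
The state is a dict: "clock": time; "qpos": joint angles; "qd": joint speeds; "tau": joint torques, N m; "eef_pos": TCP position; "tool_rot": TCP orientation; "force": force on the tool from outside, world axes, zero at the start; "torque": the same for the moment, N m; "width": finger opening in mm; "gripper_force": force on a finger pad.
Only numpy, scipy, OpenCV 4.12 (cv2) and the standard library are available. Lean on these libraries where they do the work, as an engineer would, in place of code of your own. Each camera call takes 0.05 s, during which the arm holds its last target. There are 200 camera calls.

### The job

Set up the bench comparator with closed fingers, gripping nothing: push the red power rocker on the readout over to on, then press the yellow zero key fully and let it go while the plunger still rests on the steel master block, and last press the red lifter pad of the comparator down to its stop, without forcing it, so that the plunger rises off the block. Finish while holding the pad down, so that a colleague can change the block; leave the other keys, the block and everything round about as they are.

Things in the scene. Friction and masses are not known exactly. Their poses are not given: they have to be found in the camera images.
- comparator: Bench comparator, fixed: grey cast base 130 x 100 mm (x, y), 34 mm high, round ribbed steel anvil (54 mm, top at 42 mm), steel column (20 mm, top at 191 mm) at x = +43 mm, arm carrying a dark vertical probe at x = -12 mm whose cap tops out at 165 mm. Origin: centre of the underside; x points from the red lifter pad towards the column, z up. It may stand left or right of the readout.
- lifter_pad (a point): Centre of the top of the red thumb pad, 26 x 26 mm and 5 mm thick, at the free end of the lifting lever, at 161 mm height and 91 mm ahead (-x) of the comparator's origin when at rest. Nothing stands under or ahead of it except the base and the anvil.
- lifter (a joint): Lifting lever, a see-saw: 0 at rest, 0.28 rad at its stop. Pressing the pad down turns it about a level pin 57 mm behind the pad; the pad goes down 16 mm in all and its top, inclined 8 degrees up at the front at rest, is inclined 8 degrees down at the stop. Sprung: about 2.6 N at the pad to begin, 5 N at the stop; it springs back when let go.
- stylus_tip (a point): Lower tip of the comparator's thin steel plunger, 72 mm high at rest, where it just rests on the master block; the lever lifts it 22 mm per rad, 6 mm in all.
- master_block: Steel gauge block, loose, 9 x 35 x 30 mm (x, y, z), standing on the anvil under the plunger. Origin: centre of its underside.
- readout: Electronic readout, fixed: grey box 120 x 150 mm (x, y) with a black keypad deck 33 mm high along its front and a leaning screen behind, 66 mm high in all, the screen beginning 32 mm behind the keys' centres. Origin: centre of the underside; x points from the keypad to the screen, z up. On the deck in a row along y, at x = -32 mm: red rocker (y = +50 mm), yellow key (+10), two white keys (-24 and -57).
- rocker_end (a point): Point on top of the red power rocker, near its raised (front, -x) end, 13 mm ahead of its pivot; 42 mm high when off. The rocker is 30 mm long (x) and 20 mm wide (y); each half is a flat face 15 mm long. Press here straight down, keeping the fingertips off the rear half.
- power_rocker (a joint): Power rocker: 0 is off (front half raised, rear half level), 0.30 rad is on (front half level, 38 mm high, rear half raised). Its front end goes down 4.5 mm; it takes about 2.5 N there and stays where it is left.
- zero_top (a point): Centre of the top of the yellow zero key, a 16 x 16 mm cap standing 6.5 mm above the deck (39.5 mm high).
- zero_key (a joint): Zero key: 0 released, 0.004 m fully down; sprung, 1.5 N to begin and 4 N when fully down; it comes up again when let go.
- mode_key (a joint): White key next to the yellow one, same size and travel: not to be pressed.
- print_key (a joint): White key at the end of the row, same size and travel: not to be pressed.
- work_block: Loose steel gauge block, 9 x 35 x 20 mm, on the bench between the two devices: a bystander. Origin: centre of its underside.
- setting_ring: Loose steel setting ring, 52 mm across, 16 mm high: a bystander.
- magnifier: Loose black stand loupe, 44 mm across, 31 mm high: a bystander. To its right stands the tall, fixed hardness tester (about y = -0.37 to -0.60 m, from x = 0.43 m on): an arm that starts at the right must draw back and go round its front.
Things that resemble listed ones, but are neither listed nor needed, are in the scene too. What is shaped like the master_block but green is not meant.

How it is judged (in metres and radians):
On the way, in this order (a step that is already met when the one before it is completed fails the run):
1. the power rocker is on (value of joint power_rocker above 0.23 rad and value of joint zero_key below 0.001 m), for 0.1 s.
2. the zero key is fully pressed with the plunger on the master block (value of joint zero_key above 0.003 m and value of joint lifter below 0.03 rad and value of joint power_rocker above 0.23 rad), for 0.05 s.
3. the zero key is let go (value of joint zero_key below 0.001 m), for 0.1 s.
4. the lifter pad is pressed down to its stop (value of joint lifter above 0.22 rad), for 0.2 s.
At the end, for the whole second after the job is handed in: The fingers hold the lifter pad down at its stop (lever beyond 0.22 of 0.28 rad, more than 1 N on it), the plunger's tip is at least 4 mm above the master block, the block stands upright within 4 mm of where it stood, the power rocker is on (beyond 0.23 of 0.30 rad) and the zero key is up again (all of step 1 and value of joint lifter above 0.22 rad and contact force between the fingers and lifter above 1 N and z of stylus_tip in the frame of master_block above 0.034 m and distance of master_block from where it was at the start of the episode below 0.004 m and angle between master_block's own z axis and vertical below 0.1 rad); the arm keeps its last pose, push and grip.
It fails at once if the zero key is pressed while the readout is off or the plunger is lifted (value of joint zero_key above 0.002 m and (value of joint power_rocker below 0.2 rad or value of joint lifter above 0.05 rad)).
It fails at once if another key of the readout is pressed (value of joint any of mode_key, print_key above 0.002 m).
It fails at once if the master block is shifted or lifted (distance of master_block from where it was at the start of the episode above 0.006 m).
It fails at once if a bystander is moved or lifted (distance of any of work_block, setting_ring, magnifier from where it was at the start of the episode above 0.015 m).
It fails at once if the lifter is forced with more than 40 N (contact force between the fingers and lifter above 40 N).
It also fails if it takes over 58 s, if anything falls off the work surface, if the arm or the gripper's body presses on something with over 40 N, if the wrist force passes 120 N, or if a joint passes its speed limit or range.

## Working session

There is one attempt and no reset: what is moved stays moved. The work goes in short steps, Python scripts to look and compute and a tool call to move; the robot and the scene stay as the last step left them, time stands still between calls to the robot, and variables do not carry over. Pictures are saved under pics/ and viewed, at most 10 in all, crops included, and the job is handed in when it is done.

Besides the shell and the picture viewer there is one more tool, called after "Request:" in YAML: its name, and indented under it one key for each argument. play_rows: Moves the arm, as the interface text tells. Its arguments: {"type":"object","properties":{"targets":{"type":"array"}},"required":["targets"]}

```bash
mkdir -p pics; cat > h.py <<'E'
import numpy as np, cv2
from cell import ctrl
def K(n):
    c=ctrl.calibration(n); f=240/np.tan(np.radians(c['vfov'])/2); return f,c['cx'],c['cy'],np.array(c['extrinsics'])
def cloud(n,d):
    f,cx,cy,T=K(n); v,u=np.mgrid[:480,:640]
    P=np.stack([(u-cx)/f*d,(v-cy)/f*d,d],-1)
    return P@T[:3,:3].T+T[:3,3]
def proj(n,p):
    f,cx,cy,T=K(n); q=T[:3,:3].T@(np.array(p)-T[:3,3]); return f*q[0]/q[2]+cx,f*q[1]/q[2]+cy
E
python3 - <<'E'
from h import *
s=ctrl.read_state(); print(s['eef_pos'],s['tool_rot'],s['width'],ctrl.finger_overhang,s['clock'])
for n in('side','top'):
    p,d=ctrl.get_image(n); cv2.imwrite(f'pics/{n}0.png',p[...,::-1]); np.savez(f'{n}0',p=p,d=d); C=cloud(n,d)
    print(n,K(n)[3].round(2).tolist())
    for o in('comparator','readout','lifter_pad','rocker_end','zero_top','master_block','mode_key'):
        for r in ctrl.trace(n,o)[:2]:
            m=r['pixels']&(d>0)
            if m.any(): print(o,round(r['confidence'],2),np.round(r['bbox']),np.median(C[m],0).round(),C[m].min(0).round(),C[m].max(0).round())
E
```

```text
[158.62418958 629.75772571 255.40307656] [-3.13969826e+00  3.79832221e-06  2.89472902e+00] 85.14381572003022 25.0 0.0
side [[-0.97, -0.12, 0.23, 378.79], [-0.26, 0.51, -0.82, 578.04], [-0.02, -0.85, -0.52, 553.83], [0.0, 0.0, 0.0, 1.0]]
comparator 0.78 [319. 159. 418. 278.] [ 526. -234.   44.] [ 417. -373.   -1.] [ 614. -183.  193.]
readout 0.62 [249. 280. 370. 393.] [547.  44.  36.] [ 466. -126.   -2.] [646. 108.  70.]
lifter_pad 0.49 [368. 183. 420. 198.] [ 461. -233.  157.] [ 418. -529.   -0.] [ 516. -210.  164.]
rocker_end 0.55 [299. 349. 327. 367.] [527.  79.  39.] [510.  61.  32.] [545.  91.  43.]
zero_top 0.75 [363. 179. 373. 187.] [ 508. -238.  163.] [ 502. -245.  158.] [ 513. -234.  167.]
zero_top 0.55 [322. 334. 332. 350.] [515.  42.  39.] [508.  32.  33.] [525.  48.  42.]
master_block 0.61 [363. 218. 373. 245.] [ 509. -233.   63.] [ 502. -372.    1.] [ 536. -222.   83.]
master_block 0.57 [342. 311. 358. 319.] [496. -23.  39.] [488. -80.  -1.] [505. -16.  42.]
top [[0.02, -0.99, 0.12, 458.31], [-1.0, -0.01, 0.02, -135.05], [-0.02, -0.12, -0.99, 951.65], [0.0, 0.0, 0.0, 1.0]]
comparator 0.84 [351. 204. 422. 321.] [ 515. -235.   35.] [ 417. -303.   -5.] [ 607. -182.  193.]
readout 0.59 [194. 196. 289. 286.] [545.  18.  39.] [ 467.  -66. -706.] [624. 293.  72.]
lifter_pad 0.79 [375. 276. 399. 326.] [ 437. -230.  158.] [ 417. -251.    1.] [ 491. -210.  164.]
rocker_end 0.58 [200. 248. 216. 264.] [525.  78.  38.] [510.  66.  30.] [542.  92.  44.]
zero_top 0.4 [204. 248. 214. 261.] [526.  78.  38.] [511.  67.  32.] [540.  89.  44.]
mode_key 0.52 [240. 259. 254. 274.] [505.   7.  38.] [498.  -0.  33.] [513.  17.  42.]
```

```bash
python3 - <<'E'
from h import *
a=cv2.imread('pics/top0.png')[150:400,150:480]
cv2.imwrite('pics/topc.png',cv2.resize(a,(792,600),interpolation=cv2.INTER_CUBIC))
E
```

```text
(no output)
```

View pics/topc.png

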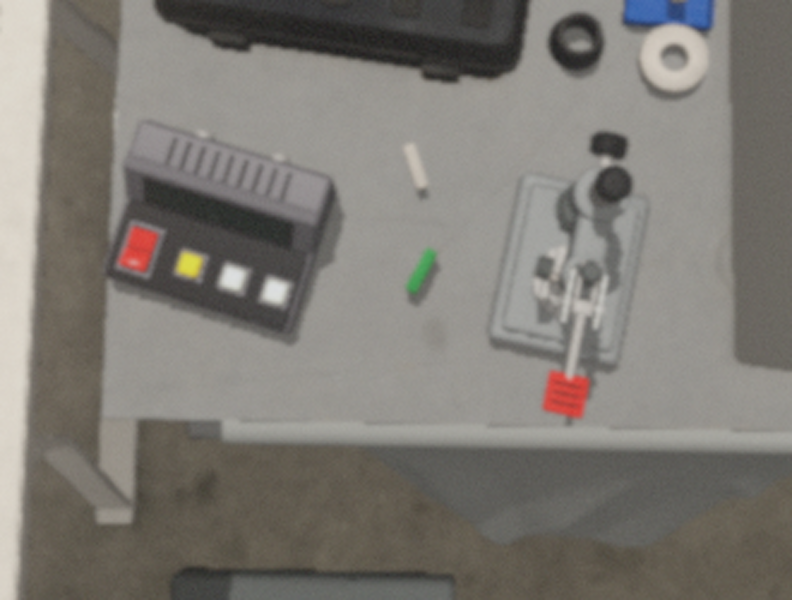

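View pics/side0.png

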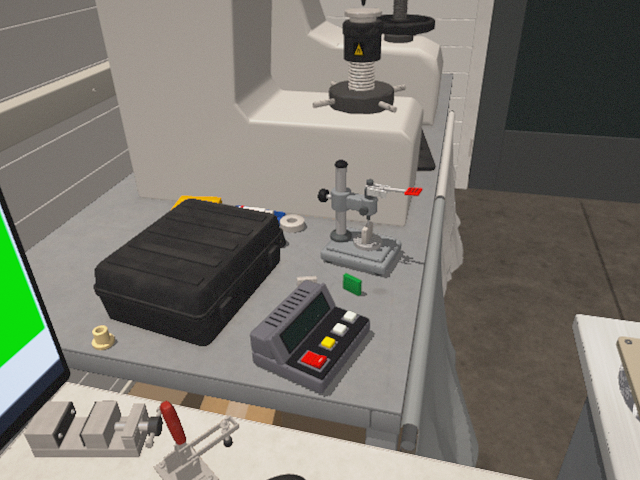

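The top crop shows the readout's rocker at full-image pixel (208,253), yellow key (228,260) and white keys (247,266) and (264,271), with the red pad at (386,314). The side view agrees: rocker (314,359), yellow (328,342), pad (414,191). The comparator stands on the right. Next I measure by colour in both views and check how high the things along the path are.

```bash
cat >> h.py <<'E'
def masks(p):
    h=cv2.cvtColor(p,cv2.COLOR_RGB2HSV).astype(int); H,S,V=h[...,0],h[...,1],h[...,2]
    red=((H<8)|(H>172))&(S>150)&(V>90); yel=(abs(H-28)<7)&(S>120)&(V>110); wh=(S<40)&(V>170)
    return dict(red=red,yel=yel,wh=wh)
boxes={'top':dict(rocker=('red',195,240,222,272),zero=('yel',218,250,238,270),w1=('wh',238,256,256,276),w2=('wh',256,262,275,282),pad=('red',370,298,402,330)),
'side':dict(rocker=('red',296,344,332,374),zero=('yel',318,334,338,352),w1=('wh',333,321,348,336),w2=('wh',344,310,357,322),pad=('red',400,184,428,198))}
def meas(n,p,d,o):
    c,l,t,r,b=boxes[n][o]; m=np.zeros((480,640),bool); m[t:b,l:r]=masks(p)[c][t:b,l:r]
    return m,cloud(n,d)[m&(d>0)]
E
python3 - <<'E'
from h import *
for n in('top','side'):
    z=np.load(n+'0.npz'); p,d=z['p'],z['d']
    for o in boxes[n]:
        m,P=meas(n,p,d,o)
        med=np.median(P,0); P=P[abs(P[:,2]-med[2])<8]
        if len(P): print(n,o,len(P),'mean',P.mean(0).round(1),'min',P.min(0).round(),'max',P.max(0).round())
    C=cloud(n,d)[d>0]
    for y in range(100,800,50):
        row=[]
        for x in range(100,700,50):
            q=C[(C[:,0]>=x)&(C[:,0]<x+50)&(C[:,1]>=y)&(C[:,1]<y+50)]
            row.append(int(q[:,2].max()) if len(q)else -9999)
        print(y,row)
# readout yaw by two-view triangulation
def ray(n,u,v):
    f,cx,cy,T=K(n); r=T[:3,:3]@np.array([(u-cx)/f,(v-cy)/f,1]); return T[:3,3],r/np.linalg.norm(r)
for o in boxes['top']:
    A=np.zeros((3,3));b=np.zeros(3)
    for n in('top','side'):
        z=np.load(n+'0.npz'); m,_=meas(n,z['p'],z['d'],o); v,u=np.nonzero(m); O,r=ray(n,u.mean(),v.mean()); M=np.eye(3)-np.outer(r,r); A+=M;b+=M@O
    print('tri',o,np.linalg.solve(A,b).round(1))
E
```

```text
top rocker 145 mean [527.7  77.9  38.1] min [511.  67.  32.] max [542.  89.  44.]
top zero 73 mean [515.4  40.3  38.2] min [507.  32.  32.] max [523.  50.  42.]
top w1 79 mean [506.3   8.1  37.9] min [498.  -0.  31.] max [514.  17.  42.]
top w2 79 mean [497.2 -23.8  37.8] min [490. -32.  33.] max [506. -14.  43.]
top pad 229 mean [ 429.7 -224.5  159.5] min [ 418. -238.  155.] max [ 442. -212.  164.]
100 [4, 1, -727, -728, -730, -9999, 2, 3, 33, 4, 3, 3]
150 [2, 1, 4, 5, 4, 4, 4, 4, 4, 36, 37, 35]
200 [-731, 2, 3, 4, 5, 5, 3, 24, 29, 39, 51, 41]
250 [-729, 1, 5, 4, 6, 4, 10, 35, 43, 33, 125, 34]
300 [-727, 1, 16, 19, 17, 12, 13, 23, 43, 32, 5, 6]
350 [-729, 1, 15, 17, 14, 5, 4, 7, 5, 12, 16, 20]
400 [-9999, 2, 5, 4, 4, 19, 17, 5, 4, 4, 14, 18]
450 [-9999, -5, 2, 3, 5, 22, 22, 4, 3, 4, 4, 8]
500 [-9999, -9999, -9999, -9999, -9999, -9999, -9999, -9999, -9999, -9999, -9999, -9999]
550 [-9999, -9999, -9999, -9999, -9999, -9999, -9999, -9999, -9999, -9999, -9999, -9999]
600 [-9999, -9999, -9999, -9999, -9999, -9999, -9999, -9999, -9999, -9999, -9999, -9999]
650 [-9999, -9999, -9999, -9999,
[... 1225 characters left out ...]
 -9999, -9999, -9999]
500 [-9999, -9999, -9999, -9999, -9999, -9999, -9999, -9999, -9999, -9999, -9999, -9999]
550 [-9999, -9999, -9999, -9999, -9999, -9999, -9999, -9999, -9999, -9999, -9999, -9999]
600 [-9999, -9999, -9999, -9999, -9999, -9999, -9999, -9999, -9999, -9999, -9999, -9999]
650 [-9999, -9999, -9999, -9999, -9999, -9999, -9999, -9999, -9999, -9999, -9999, -9999]
700 [-9999, -9999, -9999, -9999, -9999, -9999, -9999, -9999, -9999, -9999, -9999, -9999]
750 [-9999, -9999, -9999, -9999, -9999, -9999, -9999, -9999, -9999, -9999, -9999, -9999]
tri rocker [526.8  77.9  37.4]
tri zero [515.3  40.3  37.9]
tri w1 [506.1   7.9  38.6]
tri w2 [496.9 -23.8  38.5]
tri pad [ 429.9 -224.4  159.4]
```

Request:
play_rows:
  targets:
    - [1,-3,-2.8,0,0]
    - [1,-6,-5.6,0,1]
    - [1,-9,-8.4,0,2]
    - [1,-12,-11.2,0,2]
    - [1,-15,-14,0,2]
    - [1,-18,-16.8,0,2]
    - [1,-21,-19.6,0,2]
    - [1,-24,-22.4,0,2]
    - [1,-27,-25.2,0,2]
    - [1,-30,-28,0,2]

```text
clock: 1.8
eef_pos: [382.1, 284.2, 256.6]
tool_rot: [3.141, 0.0, 2.86]
force: [0.7, -0.2, 0.0]
width: 0.3
gripper_force: 0.0
```

```bash
cat > go.py <<'E'
import sys
from h import *
s=ctrl.read_state(); t=np.array(eval(sys.argv[1])); R=s['tool_rot']; y=R[2]
ex=np.array([np.cos(y),np.sin(y),0]); ey=np.array([np.sin(y),-np.cos(y),0]); d=t-s['eef_pos']
print('pos',np.round(s['eef_pos'],1),'rpy',np.round(R,3),'F',np.round(s['force'],1),'w',round(s['width'],1),'t',s['clock'],'q',np.round(s['qpos'],2)); print('cm',round(d@ex/10,2),round(d@ey/10,2),round(-d[2]/10,2))
E
python3 go.py [512.1,82.7,105]
python3 - <<'E'
from h import *
z=np.load('top0.npz');C=cloud('top',z['d']); 
for n in('top','side'):
    z=np.load(n+'0.npz');C=cloud(n,z['d']); q=C[(C[...,2]>183)&(C[...,2]<200)&(abs(C[...,0]-550)<80)&(C[...,1]>-330)&(C[...,1]<-180)]; print(len(q),q.mean(0) if len(q) else 0)
E
```

```text
pos [382.1 284.2 256.6] rpy [3.141 0.    2.86 ] F [ 0.7 -0.2  0. ] w 0.3 t 1.8 q [-0.75  0.38  0.07  1.99 -0.04  0.77  0.63]
cm -18.09 -15.74 15.16
190 [ 560.75743926 -250.8410196   188.65420544]
97 [ 561.30796118 -248.00232562  188.57750368]
```

Request:
play_rows:
  targets:
    - [1,-3,-2.6,0,0]
    - [1,-6,-5.2,0,0]
    - [1,-9,-7.9,0,0]
    - [1,-12,-10.5,2,0]
    - [1,-15,-13.1,5,0]
    - [1,-18.1,-15.7,9,0]
    - [1,-18.1,-15.7,13,0]
    - [1,-18.1,-15.7,17,0]
    - [1,-18.1,-15.7,17.2,0]
    - [1,-18.1,-15.7,17.2,0]

```text
clock: 2.8
eef_pos: [511.3, 84.5, 84.3]
tool_rot: [-3.141, -0.001, 2.86]
force: [-0.1, 0.0, 1.3]
width: 0.4
gripper_force: 0.0
```

```bash
python3 go.py [512.1,82.7,63]; python3 - <<'E'
from h import *
for n,(l,t,r,b) in(('top',(180,220,300,310)),('side',(240,260,380,365))):
    p,d=ctrl.get_image(n); np.savez(n+'1',p=p,d=d); cv2.imwrite(f'pics/{n}1.png',cv2.resize(p[t:b,l:r,::-1],(800,600),interpolation=cv2.INTER_CUBIC))
    C=cloud(n,d); q=C[(C[...,2]>45)&(C[...,2]<62)&(C[...,0]<528)&(C[...,0]>485)&(C[...,1]>55)&(C[...,1]<110)]; print(n,len(q),q.min(0) if len(q) else 0,q.max(0) if len(q) else 0)
E
```

```text
pos [511.3  84.5  84.3] rpy [-3.141e+00 -1.000e-03  2.860e+00] F [-0.1  0.   1.3] w 0.4 t 2.8 q [-0.25  0.71  0.05  2.02 -0.08  0.41  1.15]
cm -0.13 -0.15 2.13
top 0 0 0
side 4 [509.15227685  86.00585394  59.56553891] [521.25606663  90.93309573  61.27387948]
```

View pics/side1.png

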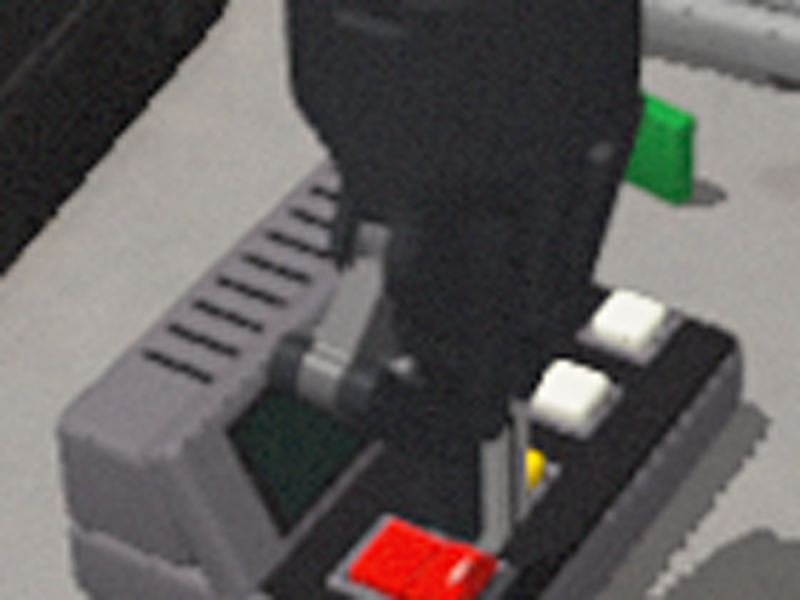

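Request:
play_rows:
  targets:
    - [1,0,-0.15,0.6,0]
    - [1,0,-0.15,1.2,0]
    - [1,0,-0.15,1.5,0]
    - [1,0,-0.15,1.7,0]
    - [1,0,-0.15,1.9,0]
    - [1,0,-0.15,2.1,0]
    - [1,0,-0.15,2.2,0]
    - [1,0,-0.15,2.2,0]

```text
clock: 3.7
eef_pos: [510.3, 83.2, 62.7]
tool_rot: [-3.141, -0.001, 2.86]
force: [-3.9, 0.3, 9.1]
width: 0.0
gripper_force: 4.3
```

```bash
python3 go.py [512.1,82.7,63]
```

```text
pos [510.3  83.2  62.7] rpy [-3.141e+00 -1.000e-03  2.860e+00] F [-3.9  0.3  9.1] w 0.0 t 3.7 q [-0.25  0.75  0.04  2.03 -0.09  0.36  1.16]
cm -0.19 0.0 -0.03
```

Request:
play_rows:
  targets:
    - [1,0,0,-1,0]
    - [1,0,0,-3,0]
    - [1,0,0,-6,0]
    - [1,-0.6,-2,-8,0]
    - [1,-1.6,-4,-8,0]
    - [1,-1.6,-4,-8,0]

```text
clock: 4.3
eef_pos: [516.9, 36.3, 143.6]
tool_rot: [-3.141, 0.004, 2.855]
force: [-0.4, -0.3, 0.4]
width: 0.2
gripper_force: 0.0
```

```bash
python3 go.py [515.3,40.3,67]; python3 - <<'E'
from h import *
n='side';p,d=ctrl.get_image(n); np.savez(n+'2',p=p,d=d)
l,t,r,b=(270,310,370,385);cv2.imwrite(f'pics/{n}2.png',cv2.resize(p[t:b,l:r,::-1],(800,600),interpolation=cv2.INTER_CUBIC))
m,P=meas(n,p,d,'rocker'); c=np.array([526.5,78.5]); x=(P[:,:2]-c)@[.961,-.277]
for a in range(-16,16,4):
    k=(x>=a)&(x<a+4); print(a,k.sum(),P[k,2].mean().round(1) if k.any() else '')
E
```

```text
pos [516.9  36.3 143.6] rpy [-3.141  0.004  2.855] F [-0.4 -0.3  0.4] w 0.2 t 4.3 q [-0.17  0.61  0.06  1.99 -0.06  0.54  1.22]
cm 0.26 0.34 7.66
-16 37 37.1
-12 31 37.8
-8 34 37.6
-4 31 37.9
0 43 37.9
4 45 39.7
8 39 40.4
12 14 40.6
```

View pics/side2.png

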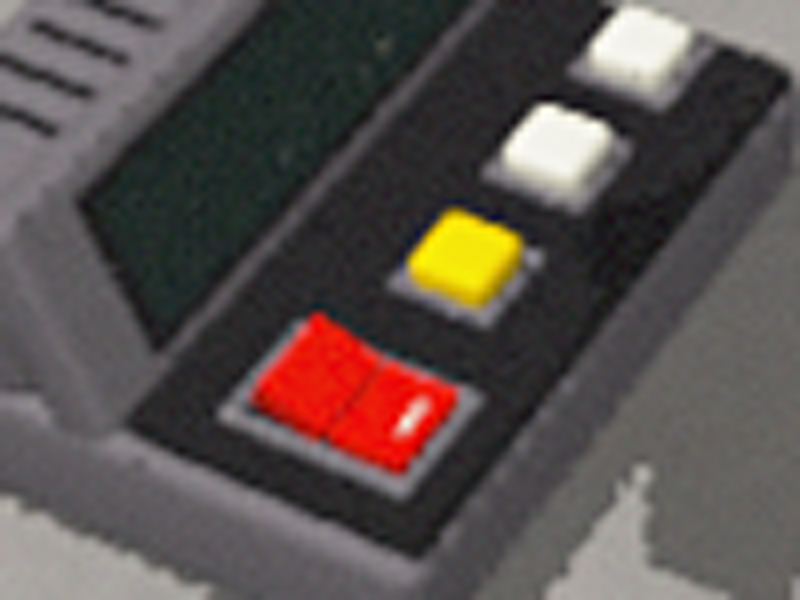

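The rocker is on: its front half is level at 38 mm and its rear half is raised. Now the zero key.

Request:
play_rows:
  targets:
    - [1,0,0,3,0]
    - [1,0,0,6,0]
    - [1,0,0,6.5,0]
    - [1,0,0,6.5,0]
    - [1,0,0,6.5,0]

```text
clock: 4.85
eef_pos: [515.9, 40.6, 78.0]
tool_rot: [3.141, 0.001, 2.86]
force: [-0.3, -0.2, 0.4]
width: -0.0
gripper_force: 0.0
```

```bash
python3 go.py [515.3,40.3,60.2]
```

```text
pos [515.9  40.6  78. ] rpy [3.141e+00 1.000e-03 2.860e+00] F [-0.3 -0.2  0.4] w -0.0 t 4.85 q [-0.16  0.72  0.04  2.03 -0.07  0.39  1.23]
cm 0.05 -0.04 1.78
```

Request:
play_rows:
  targets:
    - [1,0,0,0.5,0]
    - [1,0,0,1.0,0]
    - [1,0,0,1.3,0]
    - [1,0,0,1.5,0]
    - [1,0,0,1.7,0]
    - [1,0,0,1.8,0]
    - [1,0,0,1.8,0]
    - [1,0,0,1.8,0]

```text
clock: 5.65
eef_pos: [515.5, 40.1, 60.4]
tool_rot: [3.141, 0.001, 2.86]
force: [-2.6, 0.1, 12.8]
width: 0.4
gripper_force: 6.6
```

Request:
play_rows:
  targets:
    - [1,0,0,-1,0]
    - [1,0,0,-3,0]
    - [1,0,0,-7,0]
    - [1,0,0,-11,0]
    - [1,0,0,-15,0]
    - [1,0,0,-19,0]
    - [1,0,0,-19,0]
    - [1,0,0,-19,-5]
    - [1,0,0,-19,-5]

```text
clock: 6.55
eef_pos: [514.8, 40.1, 249.1]
tool_rot: [3.142, -0.001, 2.948]
force: [-1.0, -0.5, -0.3]
width: -0.1
gripper_force: 0.0
```

```bash
python3 go.py [427,-223,250]; python3 - <<'E'
from h import *
for n in('top','side'):
    p,d=ctrl.get_image(n)
    for o in('zero','rocker','w1','pad'):
        m,P=meas(n,p,d,o)
        if len(P): print(n,o,len(P),np.median(P,0).round(1),P.min(0).round(),P.max(0).round())
E
```

```text
pos [514.8  40.1 249.1] rpy [ 3.142e+00 -1.000e-03  2.948e+00] F [-1.  -0.5 -0.3] w -0.1 t 6.55 q [-0.17  0.45  0.06  1.9  -0.03  0.8   1.28]
cm 3.54 -27.51 -0.09
top rocker 11 [511.4  77.2  37.7] [499.  20.  35.] [513.  84. 279.]
top w1 81 [507.1   7.9  38.2] [498.  -0.  30.] [515.  17.  43.]
top pad 230 [ 429.8 -224.   159.5] [ 418. -238.  155.] [ 442. -212.  164.]
side zero 120 [514.5  41.4  38.9] [507.  25.  30.] [524.  49.  42.]
side rocker 277 [526.2  79.   38.5] [509.  55.  32.] [541.  91.  44.]
side w1 97 [505.7   9.1  39. ] [497.  -2.  32.] [515.  15.  42.]
side pad 109 [ 429.5 -220.3  161.2] [ 417. -235.  156.] [ 444. -210.  164.]
```

Request:
play_rows:
  targets:
    - [1,0.4,-3.5,0,0]
    - [1,0.9,-7,0,0]
    - [1,1.4,-11,0,0]
    - [1,1.9,-15,0,0]
    - [1,2.5,-19,0,0]
    - [1,3,-23,0,0]
    - [1,3.5,-27.5,0,0]
    - [1,3.5,-27.5,2,0]
    - [1,3.5,-27.5,4.5,0]
    - [1,3.5,-27.5,4.5,0]

```text
clock: 7.65
eef_pos: [425.5, -222.4, 201.5]
tool_rot: [3.14, -0.007, 2.945]
force: [-0.6, 0.5, -0.2]
width: -0.2
gripper_force: 0.0
```

```bash
python3 go.py [427,-223,171]; python3 - <<'E'
from h import *
n='side';p,d=ctrl.get_image(n)
l,t,r,b=(320,120,440,210);cv2.imwrite(f'pics/{n}3.png',cv2.resize(p[t:b,l:r,::-1],(800,600),interpolation=cv2.INTER_CUBIC))
E
```

```text
pos [ 425.5 -222.4  201.5] rpy [ 3.14  -0.007  2.945] F [-0.6  0.5 -0.2] w -0.2 t 7.65 q [ 0.37  0.47  0.08  2.03 -0.06  0.64  1.86]
cm -0.16 -0.03 3.05
```

View pics/side3.png

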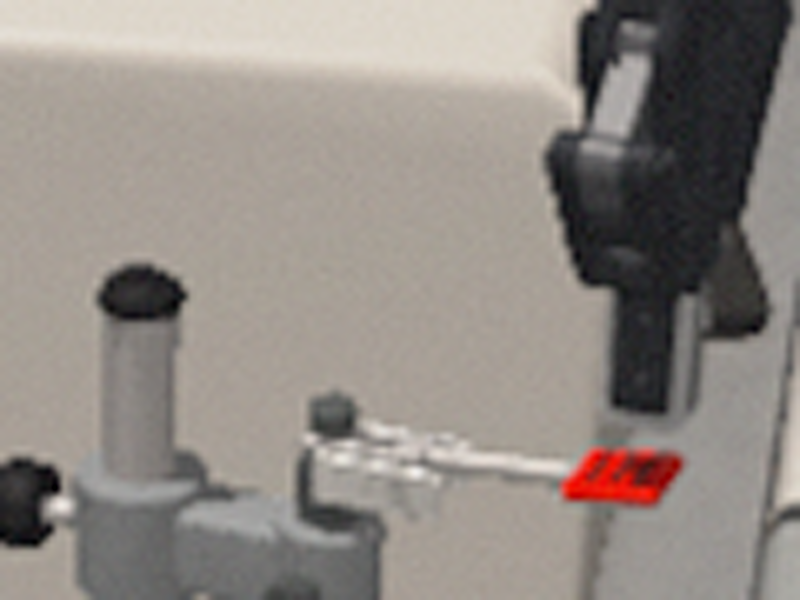

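The closed fingers hang about 15 mm above the red pad at crop (625,475), slightly towards its front. I press down in small steps.

Request:
play_rows:
  targets:
    - [1,-0.1,0,0.6,0]
    - [1,-0.1,0,1.1,0]
    - [1,-0.1,0,1.5,0]
    - [1,-0.1,0,1.9,0]
    - [1,-0.1,0,2.2,0]
    - [1,-0.1,0,2.5,0]
    - [1,-0.1,0,2.7,0]
    - [1,-0.1,0,2.7,0]

```text
clock: 8.5
eef_pos: [428.4, -223.0, 177.1]
tool_rot: [3.141, -0.001, 2.947]
force: [-1.9, 1.4, 4.1]
width: -0.1
gripper_force: 2.0
```

```bash
cat > pad.py <<'E'
from h import *
for n in('side','top'):
    p,d=ctrl.get_image(n); C=cloud(n,d); m=masks(p)['red']; 
    k=m&(d>0)&(abs(C[...,0]-430)<25)&(abs(C[...,1]+224)<25)&(C[...,2]>110); P=C[k]
    if len(P)<5: print(n,len(P)); continue
    x=(P[:,:2]-[430,-224])@[.981,-.195]
    print(n,len(P),P.mean(0).round(1),P[:,2].min().round(1),P[:,2].max().round(1),'fit z(x)',np.polyfit(x,P[:,2],1).round(3))
    cv2.imwrite(f'pics/{n}_pad.png',cv2.resize((p[120:270,310:440] if n=='side' else p[200:330,340:430])[...,::-1],(520,600),interpolation=cv2.INTER_CUBIC))
E
python3 go.py [427,-223,171]; python3 pad.py
```

```text
pos [ 428.4 -223.   177.1] rpy [ 3.141e+00 -1.000e-03  2.947e+00] F [-1.9  1.4  4.1] w -0.1 t 8.5 q [ 0.37  0.52  0.07  2.05 -0.06  0.57  1.86]
cm 0.13 -0.03 0.61
side 46 [ 429.9 -216.6  150.9] 147.6 153.0 fit z(x) [1.10000e-02 1.50952e+02]
top 0
```

Request:
play_rows:
  targets:
    - [1,0,0,0.2,0]
    - [1,0,0,0.35,0]
    - [1,0,0,0.45,0]
    - [1,0,0,0.5,0]
    - [1,0,0,0.5,0]

```text
clock: 9.1
eef_pos: [428.7, -223.1, 172.2]
tool_rot: [3.142, -0.0, 2.947]
force: [-3.0, 0.9, 5.4]
width: 0.2
gripper_force: 2.6
```

```bash
python3 go.py [427,-223,171]; python3 pad.py
```

```text
pos [ 428.7 -223.1  172.2] rpy [ 3.142 -0.     2.947] F [-3.   0.9  5.4] w 0.2 t 9.1 q [ 0.37  0.52  0.07  2.06 -0.06  0.56  1.86]
cm 0.17 -0.02 0.12
side 52 [ 430.7 -216.6  145.8] 142.7 149.2 fit z(x) [1.10000e-01 1.45879e+02]
top 0
```

Request:
play_rows:
  targets:
    - [1,0,0,0.1,0]
    - [1,0,0,0.15,0]
    - [1,0,0,0.15,0]

```text
clock: 9.5
eef_pos: [428.8, -223.2, 170.8]
tool_rot: [3.142, -0.0, 2.947]
force: [-1.7, 1.8, 4.8]
width: 0.0
gripper_force: 2.7
```

Request:
play_rows:
  targets:
    - [1,0,0,0.05,0]
    - [1,0,0,0.1,0]
    - [1,0,0,0.1,0]

```text
clock: 9.8
eef_pos: [428.9, -223.2, 170.0]
tool_rot: [3.142, 0.0, 2.947]
force: [-3.1, 2.1, 6.8]
width: 0.1
gripper_force: 3.7
```

```bash
python3 go.py [427,-223,171]; python3 pad.py
```

```text
pos [ 428.9 -223.2  170. ] rpy [3.142 0.    2.947] F [-3.1  2.1  6.8] w 0.1 t 9.8 q [ 0.37  0.53  0.07  2.06 -0.06  0.55  1.86]
cm 0.19 -0.02 -0.1
side 51 [ 430.7 -215.8  143.8] 139.4 147.4 fit z(x) [  0.162 143.92 ]
top 0
```

View pics/side_pad.png

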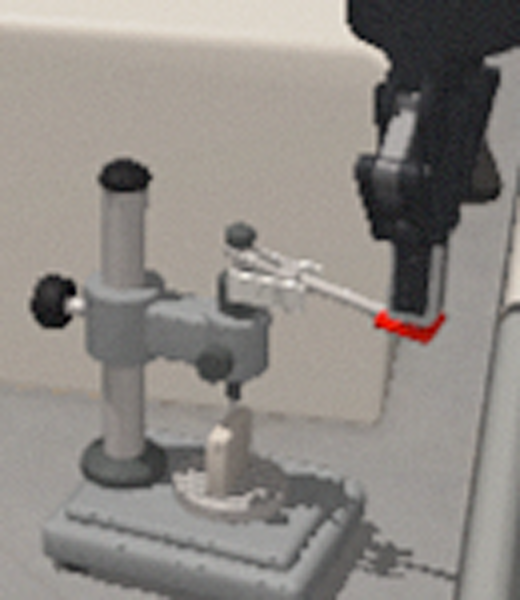

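The pad at crop (410,325) is now tilted down at the front, the plunger is clear of the block, and the block stands upright. The force is rising, so the lever is at its stop. I add a slight hold and hand in.

Request:
play_rows:
  targets:
    - [1,0,0,0.05,0]
    - [1,0,0,0.05,0]
    - [1,0,0,0.05,0]
    - [1,0,0,0.05,0]

```text
clock: 10.3
eef_pos: [428.9, -223.2, 169.9]
tool_rot: [-3.142, 0.001, 2.947]
force: [-3.2, 1.8, 10.8]
width: -0.1
gripper_force: 5.5
```

```bash
python3 go.py [427,-223,171]; python3 -c "
from h import *
print(ctrl.finish_job())"
```

```text
pos [ 428.9 -223.2  169.9] rpy [-3.142e+00  1.000e-03  2.947e+00] F [-3.2  1.8 10.8] w -0.1 t 10.3 q [ 0.37  0.53  0.07  2.06 -0.06  0.55  1.86]
cm 0.19 -0.02 -0.11
the job is handed in; nothing more can be done
None
```

The job is handed in (no verdict came back): the rocker is on, the zero key was pressed fully and let go, and the closed fingers hold the lifter pad at its stop with about 11 N, the plunger clear of the upright master block.

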